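# Unscrew the clamping nut from the toothed clock wheel

### The arm

A 6-joint arm with a two-finger parallel gripper is mounted at the origin on the work surface. World frame = base frame: x ahead of the robot, y to its left, z up, the work surface at z = 0. Lengths are in m, angles in rad, forces in N, time in s.
With the tool pointing down it reaches from about 0.375 to 0.975 m from the base axis. Payload 3.8 kg.
Tool frame: the origin (TCP) lies midway between the tips of the shut fingers; the grasp point (between the pads) lies 19 mm behind it; z points along the fingers, y is the direction in which the jaws open and shut (so a half turn about z gives the same grasp; the last joint's range is limited). The gripper opens to 85 mm and grips with 20 to 120 N. Pads are 22 mm wide; open, the fingers measure 114 mm over their backs; the gripper's body (76 mm by 85 mm) begins 54 mm behind the grasp point. The pads swing forward as they close: fully open they stand 13 mm farther back than shut.
Start: joints at [1.228, 0.264, 1.604, -0, 1.274, -0.037], TCP at [0.203, 0.644, 0.193] pointing down, gripper open.
Joint ranges: [-2.63, 2.63], [-0.94, 2.18], [0.31, 2.57], [-1.31, 4.45], [0, 2.66], [-2.55, 2.55]. Speed limits (rad/s): [2.57, 2.57, 3.14, 3.14, 3.14, 3.14].

### API

Orientations are given as a rotation vector (axis times angle).
In Python, from workcell import bot gives the robot as it stands.
- The arm moves only by the tool drive_tool, never from a script. Its argument "deltas" is a list of rows, each an object with "hand": the opening, from 0 (shut) to 1 (fully open); "offset": the shift along the world's x, y, z in cm, a list of three; "angular": the turn, a rotation vector about the world's x, y, z in degrees, a list of three. A call has 1 to 8 rows; each row is the pose to reach, as a shift and turn from the pose commanded when the call began; what a row does not reach only later rows make up. A row lasts 1/8 s, in which the tool goes at most 62.5 mm and 10.7 degrees, less where a joint would pass 70% of its speed; a pose out of reach is approached as far as the arm can. A call with a gripper value outside its range is refused whole. The fingers move at their own pace and stop on an object; "force" is the grip in N (left out, the last holds). Time passes only in rows, so rows that repeat a pose let the fingers close. It gives the time, the measured TCP pose, the force and the opening at its end, in the units of the state.
- bot.read_state(): the state, without advancing time (a new reading comes with each control period).
- bot.read_camera(name): name is "scene" or "top"; returns a dict with "frame" (400x640x3 uint8, blue, green, red), "mtx" (3x3 intrinsics, pixels), "R" (3x3) and "t" (3): a world point X has camera coordinates R X + t. Camera axes: x right, y down, z forward; pixel columns grow to the right and rows downward; lengths in m; the calibration is good to about 2 mm. A picture is of the moment at which its call begins. There is no depth.
- bot.finish_job(): hands the job in, once; it reports no verdict.
The state is a dict: "time": time; "q": joint angles; "joint_vel": joint speeds; "joint_torque": joint torques, N m; "tool_pos": TCP position; "tcp_rot": TCP orientation; "wrist_force": force on the tool from outside, world axes, zero at the start; "torque": the same for the moment, N m; "width": opening from 0.0 (shut) to 1.0 (fully open).
Only numpy, scipy, OpenCV 4.12 (cv2) and the standard library are available. Lean on these libraries where they do the work, as an engineer would, in place of code of your own. Each camera call takes 0.05 s, during which the arm holds its last target. There are 200 camera calls.

### The job

Two clamping stands on the bench each have a knurled brass nut on an upright threaded stud. Unscrew the nut from the stand that holds the toothed, spoked clock wheel (anticlockwise from above; a little under a quarter turn frees its quick thread), lift it straight up off the stud and set it down upright in the round wooden dish. Leave the nut on the other stand, which holds a plain disc, where it is.

Things in the scene. Friction and masses are not known exactly. Their poses are not given: they have to be found in the camera images.
- wheel_nut_mid (a point): Nut to unscrew: knurled brass ring, 46 mm diameter, 30 mm tall, 0.15-0.26 kg; point on its axis half-way up, z up. It rests on the wheel, round the stud. Grip across its diameter at any yaw; turn in place (thread has play: no need to rise) anticlockwise from above by 70 to 100 degrees, then lift straight up. Frees after 35-60; clockwise, or much beyond 100, stops block it. Bore play 1.5 mm.
- wheel_stand: Stand of that nut, fixed: dark foot 90 mm across, column, brass clock wheel with teeth and 5 spokes, 85 mm across, its top 55 mm above the bench; the steel stud rises to 97 mm, 12 mm above the nut. Origin on the axis at bench height, z up. Stands and dish swap places from start to start.
- blank_nut_mid (a point): The nut to leave alone: identical, on the second stand, which is the same but holds a plain solid brass disc 84 mm across, without teeth or spokes. Point on its axis, half-way up.
- dish: Round shallow dark wooden dish, fixed to the bench, 150 mm outer and 140 mm inner diameter, rim 12 mm high, flat inner floor 4 mm above the bench, empty. Origin at its centre at bench height, z up.

How it is judged:
By the outcome, as a careful person would: the job done as asked, in the order asked, and still so for the second after the job is handed in, with the robot touching nothing.
It also fails if it takes over 43 s, if anything falls off the work surface, if the arm or the gripper's body presses on something with over 40 N, if the wrist force passes 120 N, or if a joint passes its speed limit or range.

## Working session

There is one attempt and no reset: what is moved stays moved. The work goes in short steps, Python scripts to look and compute and a tool call to move; the robot and the scene stay as the last step left them, time stands still between calls to the robot, and variables do not carry over. Pictures are saved under pics/ and viewed, about 8 in all and at most 12, crops included, and the job is handed in when it is done.

Besides the shell and the picture viewer there is one more tool, called after "Request:" as name(argument=value, ...), one argument or row to a line, values as JSON. drive_tool: Moves the arm, as the interface text tells. Its arguments: {"type":"object","properties":{"deltas":{"type":"array"},"force":{"type":"number"}},"required":["deltas"]}

```bash
mkdir -p pics
python3 - <<'E'
from workcell import bot
import cv2,numpy as np
s=bot.read_state();print(s)
for n in("scene","top"):
    c=bot.read_camera(n);cv2.imwrite(f"pics/{n}0.png",c["frame"]);print(n,c["mtx"].tolist(),(-c["R"].T@c["t"]).round(3),c["R"].round(3).tolist())
E
```

```text
{'time': 0.0, 'q': array([ 1.22811310e+00,  2.64764419e-01,  1.60536687e+00, -2.00966348e-05,
        1.27370300e+00, -3.69162249e-02]), 'joint_vel': array([ 0.0002513 , -0.00104729,  0.00211201,  0.00190182, -0.0013602 ,
        0.00150571]), 'joint_torque': array([-4.20024589e-04, -5.15129614e+01, -3.67304599e+01,  2.48297221e-05,
        1.31697144e-02,  1.87169491e-05]), 'tool_pos': array([0.20293705, 0.64291719, 0.19165838]), 'tcp_rot': array([-0.47835786, -3.1045495 ,  0.00346317]), 'wrist_force': array([-0.38370879,  0.14082934,  0.14909041]), 'torque': array([-0.00211516,  0.0192331 ,  0.01319109]), 'width': 0.9987593141144984}
scene [[455.3387764020138, 0.0, 313.466091125633], [0.0, 455.3387764020138, 193.0022353587005], [0.0, 0.0, 1.0]] [ 1.271 -0.056  0.677] [[0.076, 0.997, -0.009], [0.629, -0.054, -0.776], [-0.774, 0.053, -0.631]]
top [[485.36087875156164, 0.0, 319.31802995228145], [0.0, 485.36087875156164, 197.75165875869473], [0.0, 0.0, 1.0]] [0.459 0.019 1.186] [[-0.004, -1.0, -0.004], [-0.998, 0.004, -0.061], [0.061, 0.004, -0.998]]
```

View pics/top0.png

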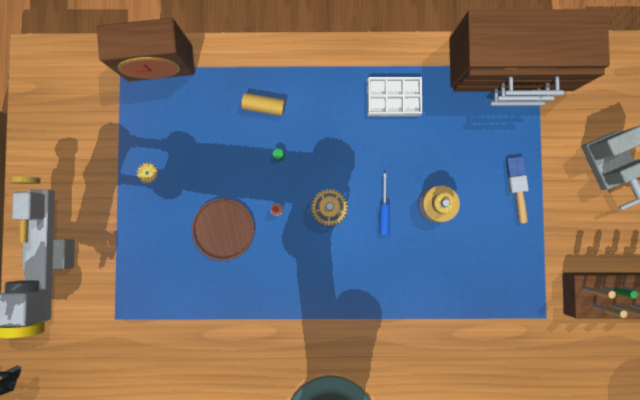

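View pics/scene0.png

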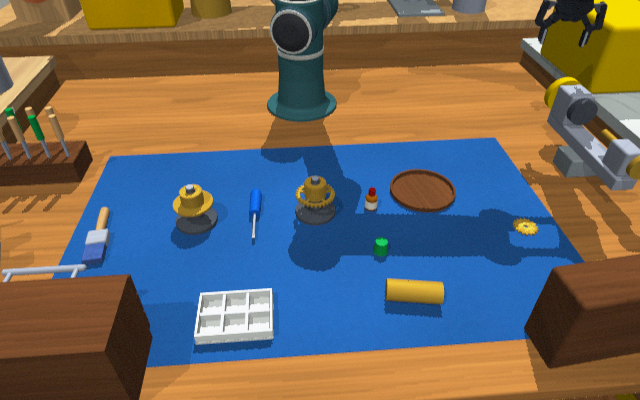

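The top view shows the toothed, spoked wheel at about (329,207), the plain disc at (440,204) and the dish at (224,229). A small bottle stands between the dish and the wheel at (277,210). The scene view agrees: wheel nut at (315,187), disc nut at (190,195), dish at (422,190).

```bash
cat > h.py <<'E'
from workcell import bot
import cv2,numpy as np
def ray(c,u,v,z):
    C=-c["R"].T@c["t"]; d=c["R"].T@np.linalg.solve(c["mtx"],[u,v,1.]); return C+d*(z-C[2])/d[2]
def proj(c,X):
    p=c["mtx"]@(c["R"]@np.array(X)+c["t"]); return p[:2]/p[2]
def tri(cs,uvs):
    A=[];b=[]
    for c,(u,v) in zip(cs,uvs):
        C=-c["R"].T@c["t"]; d=c["R"].T@np.linalg.solve(c["mtx"],[u,v,1.]); d/=np.linalg.norm(d)
        P=np.eye(3)-np.outer(d,d); A.append(P); b.append(P@C)
    return np.linalg.lstsq(np.vstack(A),np.hstack(b),rcond=None)[0]
E
python3 - <<'E'
from h import *
t=bot.read_camera("top");s=bot.read_camera("scene")
hsv=cv2.cvtColor(t["frame"],cv2.COLOR_BGR2HSV)
def blob(m,x,y,w):
    n=np.zeros_like(m);n[y-w:y+w,x-w:x+w]=m[y-w:y+w,x-w:x+w]
    k=max(cv2.findContours(n,cv2.RETR_EXTERNAL,cv2.CHAIN_APPROX_NONE)[0],key=cv2.contourArea);return k
br=cv2.inRange(hsv,(12,90,60),(35,255,255))
for nm,x,y in(("wheel",329,207),("blank",440,204)):
    (u,v),r=cv2.minEnclosingCircle(blob(br,x,y,28)); print(nm,u,v,r,ray(t,u,v,.055).round(4),"dia",2*r/485*1.13)
dm=cv2.inRange(hsv,(0,40,20),(16,255,160))|cv2.inRange(hsv,(170,40,20),(180,255,160))
e=cv2.fitEllipse(blob(dm,224,229,38));print("dish",e,ray(t,*e[0],.012).round(4),max(e[1])/485*1.175)
a=cv2.resize(t["frame"][177:237,289:369],None,fx=5,fy=5,interpolation=cv2.INTER_CUBIC)
b=cv2.resize(s["frame"][165:225,275:355],None,fx=5,fy=5,interpolation=cv2.INTER_CUBIC)
cc=cv2.resize(t["frame"][177:237,400:480],None,fx=5,fy=5,interpolation=cv2.INTER_CUBIC)
d=cv2.resize(s["frame"][165:225,345:425],None,fx=5,fy=5,interpolation=cv2.INTER_CUBIC)
cv2.imwrite("pics/crop.png",np.vstack([np.hstack([a,b]),np.hstack([cc,d])]))
print("bottle tri",tri([t,s],[(277,208),(371,190)]).round(3),"bottle base scene",ray(s,371,209,0).round(3))
E
```

```text
wheel 329.0589599609375 206.7227020263672 17.58710479736328 [0.5078 0.0007 0.055 ] dia 0.08195228214853817
blank 440.94000244140625 203.05999755859375 18.044687271118164 [ 0.5153 -0.26    0.055 ] dia 0.08408452212933412
dish ((222.6685333251953, 229.01063537597656), (60.393611907958984, 61.17824935913086), 49.39787292480469) [0.4567 0.2572 0.012 ] 0.14821534638552322
bottle tri [0.505 0.123 0.053] bottle base scene [0.508 0.127 0.   ]
```

View pics/crop.png

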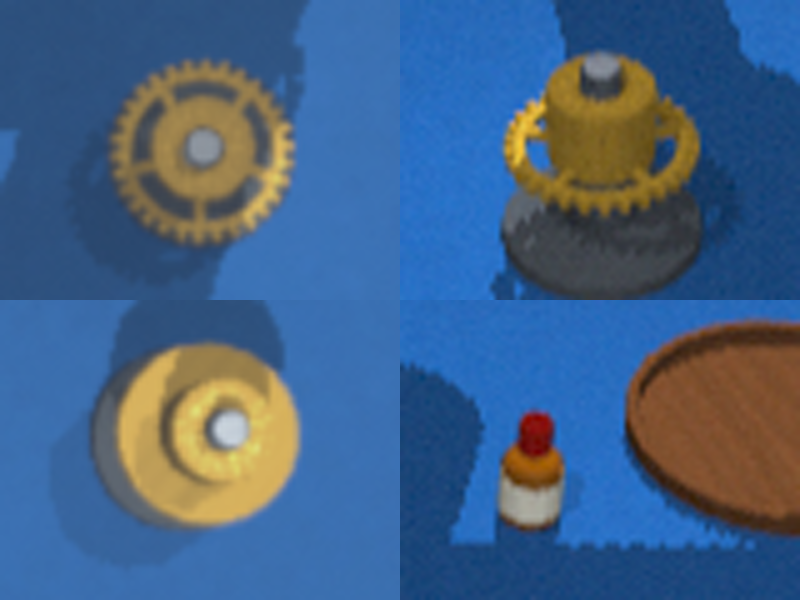

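The crop shows the toothed, spoked wheel at upper left and upper right, its stud tip at about top (329.4,206.0) and scene (314.8,177.8). The plain disc is at lower left. The bottle stands clear of the dish.

Run:
```python
from h import *
from scipy.spatial.transform import Rotation as Ro
t=bot.read_camera("top");s=bot.read_camera("scene")
for n,T,S in (("stud",(329.4,206.),(314.8,177.8)),):
    print(n,tri([t,s],[T,S]).round(4),ray(t,*T,.097).round(4),ray(s,*S,.097).round(4))
h=cv2.cvtColor(s["frame"],cv2.COLOR_BGR2HSV)
m=cv2.inRange(h,(0,60,20),(14,255,200));n=0*m;n[160:220,383:462]=m[160:220,383:462]
k=max(cv2.findContours(n,0,1)[0],key=cv2.contourArea);e=cv2.fitEllipse(k);print("dish scene",e,ray(s,*e[0],.010).round(4))
st=bot.read_state();print(Ro.from_rotvec(st["tcp_rot"]).as_matrix().round(3),st["q"].round(3))
```

```text
stud [5.076e-01 4.000e-04 9.630e-02] [0.5076 0.0006 0.097 ] [5.085e-01 1.000e-04 9.700e-02]
dish scene ((422.2901611328125, 190.27273559570312), (40.6906623840332, 65.14850616455078), 98.74911499023438) [0.464  0.2544 0.01  ]
[[-0.954  0.301 -0.   ]
 [ 0.301  0.954 -0.001]
 [ 0.    -0.001 -1.   ]] [ 1.228  0.264  1.604 -0.     1.274 -0.037]
```

Request:
drive_tool(
  deltas=[
    {"hand": 1,"offset": [1.2,-2.5,0],"angular": [0,0,-2]},
    {"hand": 1,"offset": [3.8,-8,0],"angular": [0,0,-6]},
    {"hand": 1,"offset": [6.5,-13.5,0],"angular": [0,0,-10]},
    {"hand": 1,"offset": [9.1,-19,0],"angular": [0,0,-14]},
    {"hand": 1,"offset": [11.7,-24.5,0],"angular": [0,0,-18]},
    {"hand": 1,"offset": [14.3,-30,0],"angular": [0,0,-22]},
    {"hand": 1,"offset": [17,-35.5,0],"angular": [0,0,-26]},
    {"hand": 1,"offset": [19.6,-41,0],"angular": [0,0,-30]},
  ],
  force=50,
)

```text
time: 1.3
tool_pos: [0.3999, 0.232, 0.1933]
tcp_rot: [1.268, 2.873, 0.001]
wrist_force: [0.4, 0.3, -0.5]
width: 1.0
```

Request:
drive_tool(
  deltas=[
    {"hand": 1,"offset": [2,-4.3,0],"angular": [0,0,-3]},
    {"hand": 1,"offset": [4.2,-9,0],"angular": [0,0,-6]},
    {"hand": 1,"offset": [6.5,-13.8,0],"angular": [0,0,-9]},
    {"hand": 1,"offset": [8.7,-18.4,0],"angular": [0,0,-11]},
    {"hand": 1,"offset": [10,-21.5,0],"angular": [0,0,-12.5]},
    {"hand": 1,"offset": [10.9,-23.3,0],"angular": [0,0,-12.5]},
    {"hand": 1,"offset": [10.9,-23.3,0],"angular": [0,0,-12.5]},
    {"hand": 1,"offset": [10.9,-23.3,0],"angular": [0,0,-12.5]},
  ],
)

```text
time: 2.3
tool_pos: [0.5078, 0.0016, 0.1929]
tcp_rot: [-1.57, -2.72, -0.0]
wrist_force: [-0.4, 0.8, 0.2]
width: 1.0
```

Request:
drive_tool(
  deltas=[
    {"hand": 1,"offset": [0,-0.1,-3],"angular": [0,0,0]},
    {"hand": 1,"offset": [0,-0.1,-6],"angular": [0,0,0]},
    {"hand": 1,"offset": [0,-0.1,-9],"angular": [0,0,0]},
    {"hand": 1,"offset": [0,-0.1,-11],"angular": [0,0,0]},
    {"hand": 1,"offset": [0,-0.1,-12.5],"angular": [0,0,0]},
    {"hand": 1,"offset": [0,-0.1,-13.6],"angular": [0,0,0]},
    {"hand": 1,"offset": [0,-0.1,-13.6],"angular": [0,0,0]},
    {"hand": 1,"offset": [0,-0.1,-13.6],"angular": [0,0,0]},
  ],
)

```text
time: 3.3
tool_pos: [0.5089, -0.0003, 0.0577]
tcp_rot: [1.571, 2.719, 0.001]
wrist_force: [0.3, 0.2, -0.2]
width: 1.0
```

Run:
```python
from h import *
t=bot.read_camera("top");s=bot.read_camera("scene")
st=bot.read_state();print(st["tool_pos"],st["wrist_force"])
print(proj(t,st["tool_pos"]),proj(s,st["tool_pos"]))
b=cv2.resize(s["frame"][130:230,265:365],None,fx=4,fy=4,interpolation=cv2.INTER_CUBIC)
a=cv2.resize(t["frame"][157:257,279:379],None,fx=4,fy=4,interpolation=cv2.INTER_CUBIC)
cv2.imwrite("pics/c2.png",np.hstack([a,b]))
```

```text
[ 5.09098489e-01 -3.78306267e-04  5.79324253e-02] [-0.59612009  1.05023914 -0.82117582]
[329.55032379 206.08746264] [314.72458106 192.39324909]
```

View pics/c2.png

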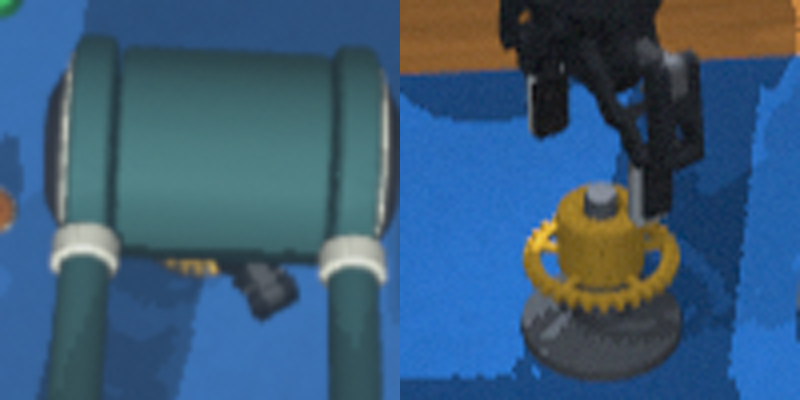

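The fingers straddle the nut with clearance, one front right and one back left. I go 3 mm lower, centre the tool and close.

Request:
drive_tool(
  deltas=[
    {"hand": 1,"offset": [-0.1,0.1,-0.3],"angular": [0,0,0]},
    {"hand": 0.7,"offset": [-0.1,0.1,-0.3],"angular": [0,0,0]},
    {"hand": 0.5,"offset": [-0.1,0.1,-0.3],"angular": [0,0,0]},
    {"hand": 0.3,"offset": [-0.1,0.1,-0.3],"angular": [0,0,0]},
    {"hand": 0.3,"offset": [-0.1,0.1,-0.3],"angular": [0,0,0]},
    {"hand": 0.3,"offset": [-0.1,0.1,-0.3],"angular": [0,0,0]},
    {"hand": 0.3,"offset": [-0.1,0.1,-0.3],"angular": [0,0,0]},
  ],
  force=60,
)

```text
time: 4.28
tool_pos: [0.5072, 0.0007, 0.054]
tcp_rot: [-1.571, -2.72, 0.0]
wrist_force: [0.0, 0.6, -0.8]
width: 0.299
```

Run:
```python
from h import *
s=bot.read_camera("scene")
st=bot.read_state();print(st["tool_pos"],st["wrist_force"],st["width"])
cv2.imwrite("pics/c3.png",cv2.resize(s["frame"][130:230,265:365],None,fx=6,fy=6,interpolation=cv2.INTER_CUBIC))
```

```text
[0.50719501 0.00068678 0.05395486] [ 0.61497008 -0.67302984 -0.52723005] 0.2992707989872394
```

View pics/c3.png

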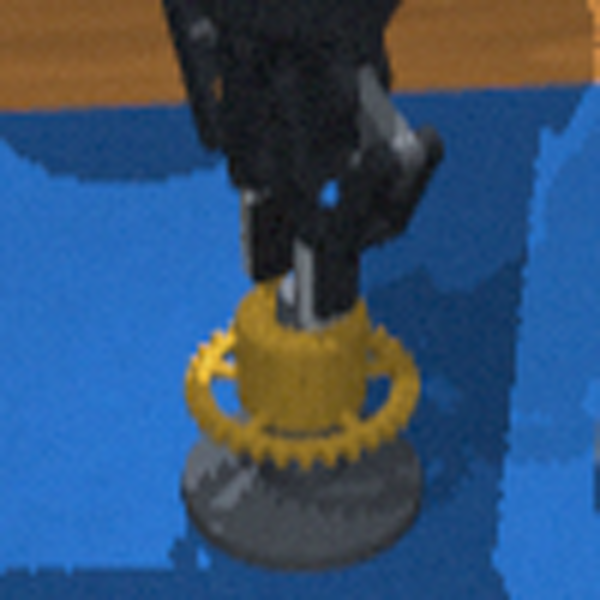

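Run:
```python
from h import *
s=bot.read_camera("scene")
for n,(u,v) in (("tip1",(317.3,184.2)),("tip2",(309.5,176.5)),("studtip",(313.5,178)),("nutfrontrim",(314.5,188))):
  for z in(.055,.07,.085,.097): print(n,z,ray(s,u,v,z).round(4))
print(proj(s,[.507,0,.085]),proj(s,[.507,0,.055]),proj(s,[.53,0,.085]),proj(s,[.53,0,.055]),proj(s,[.518,.007,.06]),proj(s,[.496,-.006,.06]))
```

```text
tip1 0.055 [0.4772 0.0078 0.055 ]
tip1 0.07 [0.4963 0.0063 0.07  ]
tip1 0.085 [0.5155 0.0048 0.085 ]
tip1 0.097 [0.5308 0.0035 0.097 ]
tip2 0.055 [ 0.4474 -0.0075  0.055 ]
tip2 0.07 [ 0.4673 -0.0086  0.07  ]
tip2 0.085 [ 0.4871 -0.0098  0.085 ]
tip2 0.097 [ 0.503  -0.0107  0.097 ]
studtip 0.055 [0.4538 0.0011 0.055 ]
studtip 0.07 [ 4.735e-01 -2.000e-04  7.000e-02]
studtip 0.085 [ 0.4932 -0.0016  0.085 ]
studtip 0.097 [ 0.509  -0.0027  0.097 ]
nutfrontrim 0.055 [0.4902 0.0006 0.055 ]
nutfrontrim 0.07 [ 0.509  -0.0008  0.07  ]
nutfrontrim 0.085 [ 0.5278 -0.0021  0.085 ]
nutfrontrim 0.097 [ 0.5429 -0.0032  0.097 ]
[314.73716121 181.87338514] [314.83253982 192.82685057] [315.59619492 188.59596415] [315.6765422  199.61933227] [318.4755359  194.06444848] [311.67625629 188.0217116 ]
```

The fingers closed above the nut. The near tip at scene (317,184) casts to about z 0.087, roughly 30 mm higher than the reported TCP implies, and nothing was touched. I reopen, go down by what the camera shows, and check the force on the way.

Request:
drive_tool(
  deltas=[
    {"hand": 1,"offset": [0,0,0.3],"angular": [0,0,0]},
    {"hand": 1,"offset": [0,0,0.3],"angular": [0,0,0]},
    {"hand": 1,"offset": [0,0,0.3],"angular": [0,0,0]},
    {"hand": 1,"offset": [0,0,0.3],"angular": [0,0,0]},
    {"hand": 1,"offset": [0,0,-0.5],"angular": [0,0,0]},
    {"hand": 1,"offset": [0,0,-1.2],"angular": [0,0,0]},
    {"hand": 1,"offset": [0,0,-2.0],"angular": [0,0,0]},
    {"hand": 1,"offset": [0,0,-2.0],"angular": [0,0,0]},
  ],
)

```text
time: 5.38
tool_pos: [0.5061, 0.0007, 0.0327]
tcp_rot: [-1.57, -2.719, 0.002]
wrist_force: [-0.2, -0.2, 0.2]
width: 1.002
```

Run:
```python
from h import *
s=bot.read_camera("scene")
st=bot.read_state();print(st["tool_pos"],st["wrist_force"],st["width"],st["q"])
cv2.imwrite("pics/c4.png",cv2.resize(s["frame"][130:230,265:365],None,fx=6,fy=6,interpolation=cv2.INTER_CUBIC))
```

```text
[0.5066221  0.00069926 0.03326844] [-0.52523641 -0.15070568 -0.2500901 ] 1.0007609392374386 [-4.77698039e-02  1.07601531e-01  2.10831330e+00 -3.07818069e-05
  9.27084811e-01 -5.70993765e-01]
```

View pics/c4.png

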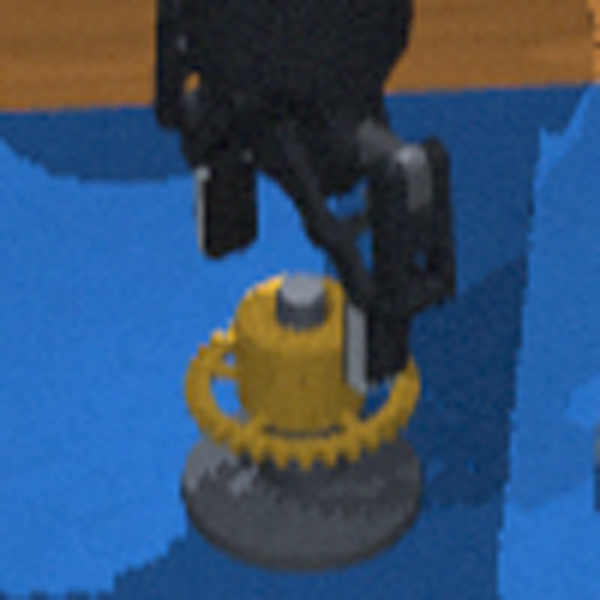

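Run:
```python
from h import *
s=bot.read_camera("scene")
# bottom corners of both fingers: inner (pad side, light) edge and outer edge
for z in(.06,.07,.08,.09):
  a=ray(s,265+358/6,130+392/6,z);b=ray(s,265+405/6,130+375/6,z);c=ray(s,265+208/6,130+255/6,z);d=ray(s,265+250/6,130+245/6,z)
  m1=(a+b)/2;m2=(c+d)/2;print(z,m1.round(4),m2.round(4),"mid",((m1+m2)/2)[:2].round(4),"sep",np.linalg.norm(m1-m2).round(4),"yaw",np.degrees(np.arctan2(*(m1-m2)[1::-1])).round(1))
```

```text
0.06 [0.5194 0.0286 0.06  ] [ 0.4346 -0.021   0.06  ] mid [0.477  0.0038] sep 0.0982 yaw 30.3
0.07 [0.5315 0.0273 0.07  ] [ 0.4481 -0.0215  0.07  ] mid [0.4898 0.0029] sep 0.0967 yaw 30.3
0.08 [0.5437 0.0259 0.08  ] [ 0.4616 -0.0221  0.08  ] mid [0.5027 0.0019] sep 0.0951 yaw 30.3
0.09 [0.5559 0.0246 0.09  ] [ 0.4752 -0.0226  0.09  ] mid [0.5155 0.001 ] sep 0.0935 yaw 30.3
```

With x held at the stud's 0.507, the open tips sit at z≈0.083, straddling the nut at yaw 30°. I go 1 cm lower and close.

Request:
drive_tool(
  deltas=[
    {"hand": 1,"offset": [0.1,0,-0.5],"angular": [0,0,0]},
    {"hand": 1,"offset": [0.1,0,-1.0],"angular": [0,0,0]},
    {"hand": 0.7,"offset": [0.1,0,-1.0],"angular": [0,0,0]},
    {"hand": 0.5,"offset": [0.1,0,-1.0],"angular": [0,0,0]},
    {"hand": 0.3,"offset": [0.1,0,-1.0],"angular": [0,0,0]},
    {"hand": 0.3,"offset": [0.1,0,-1.0],"angular": [0,0,0]},
    {"hand": 0.3,"offset": [0.1,0,-1.0],"angular": [0,0,0]},
    {"hand": 0.3,"offset": [0.1,0,-1.0],"angular": [0,0,0]},
  ],
  force=60,
)

```text
time: 6.48
tool_pos: [0.5087, 0.0006, 0.0245]
tcp_rot: [1.571, 2.72, 0.001]
wrist_force: [0.3, -0.4, 4.4]
width: 0.52
```

Run:
```python
from h import *
s=bot.read_camera("scene")
st=bot.read_state();print(st["tool_pos"],st["wrist_force"],st["width"])
cv2.imwrite("pics/c5.png",cv2.resize(s["frame"][130:230,265:365],None,fx=6,fy=6,interpolation=cv2.INTER_CUBIC))
```

```text
[0.50871949 0.00061929 0.02444456] [-0.27534566 -0.8050609   5.51395781] 0.5197218749817659
```

View pics/c5.png

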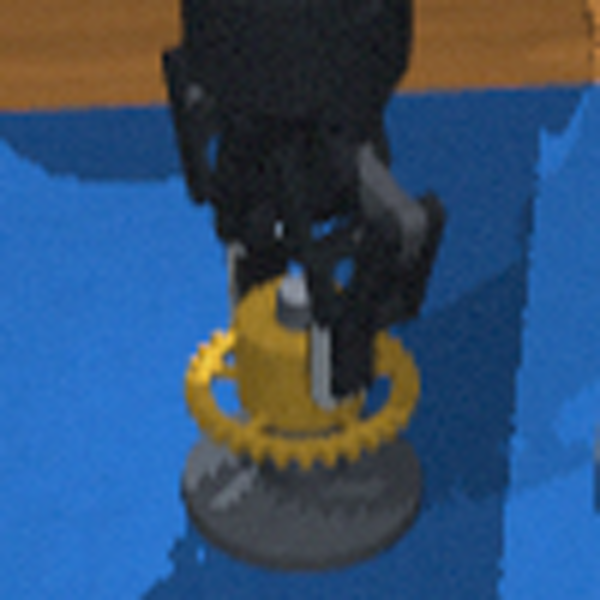

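The pads hold the nut across its diameter (width 0.52, about 45 mm), with the tips just above the wheel. I turn it anticlockwise.

Request:
drive_tool(
  deltas=[
    {"hand": 0.3,"offset": [0,0,0],"angular": [0,0,6]},
    {"hand": 0.3,"offset": [0,0,0],"angular": [0,0,14]},
    {"hand": 0.3,"offset": [0,0,0],"angular": [0,0,22]},
    {"hand": 0.3,"offset": [0,0,0],"angular": [0,0,30]},
    {"hand": 0.3,"offset": [0,0,0],"angular": [0,0,38]},
    {"hand": 0.3,"offset": [0,0,0],"angular": [0,0,46]},
    {"hand": 0.3,"offset": [0,0,0],"angular": [0,0,54]},
    {"hand": 0.3,"offset": [0,0,0],"angular": [0,0,62]},
  ],
  force=80,
)

```text
time: 7.52
tool_pos: [0.5086, 0.0007, 0.0246]
tcp_rot: [-0.061, 3.14, 0.0]
wrist_force: [-1.0, 0.4, 6.1]
width: 0.514
```

Request:
drive_tool(
  deltas=[
    {"hand": 0.3,"offset": [0,0,0],"angular": [0,0,8]},
    {"hand": 0.3,"offset": [0,0,0],"angular": [0,0,16]},
    {"hand": 0.3,"offset": [0,0,0],"angular": [0,0,23]},
    {"hand": 0.3,"offset": [0,0,0],"angular": [0,0,23]},
    {"hand": 0.3,"offset": [0,0,0],"angular": [0,0,23]},
  ],
)

```text
time: 8.15
tool_pos: [0.509, 0.0007, 0.0246]
tcp_rot: [-0.679, 3.066, -0.001]
wrist_force: [0.2, -0.4, 5.9]
width: 0.518
```

Run:
```python
from h import *
st=bot.read_state();print(st)
```

```text
{'time': 8.15, 'q': array([-4.76367650e-02,  1.21956064e-01,  2.11145774e+00,  3.73501075e-05,
        9.06782766e-01, -2.05462657e+00]), 'joint_vel': array([-0.00173905,  0.00056882, -0.00054246, -0.001038  , -0.00069111,
        0.00197353]), 'joint_torque': array([ -0.15778984, -34.58272219, -28.09081614,   0.04549128,
        -0.05343957,   0.0785969 ]), 'tool_pos': array([0.50895746, 0.0006762 , 0.02457744]), 'tcp_rot': array([-6.79423781e-01,  3.06585661e+00, -5.31075194e-04]), 'wrist_force': array([ 0.23490029, -0.42839418,  5.9136098 ]), 'torque': array([0.05040454, 0.02143754, 0.02096591]), 'width': 0.5178197244213298}
```

Request:
drive_tool(
  deltas=[
    {"hand": 0.3,"offset": [0,0,0.3],"angular": [0,0,0]},
    {"hand": 0.3,"offset": [0,0,0.6],"angular": [0,0,0]},
    {"hand": 0.3,"offset": [0,0,1.0],"angular": [0,0,0]},
    {"hand": 0.3,"offset": [0,0,1.4],"angular": [0,0,0]},
  ],
)

```text
time: 8.65
tool_pos: [0.5078, 0.0007, 0.0379]
tcp_rot: [0.679, -3.066, -0.0]
wrist_force: [-0.2, 0.0, -2.9]
width: 0.52
```

The load reads -2.9 N, about the nut's weight, so it is free. I lift it straight up and check.

Request:
drive_tool(
  deltas=[
    {"hand": 0.3,"offset": [0,0,1],"angular": [0,0,0]},
    {"hand": 0.3,"offset": [0,0,2.5],"angular": [0,0,0]},
    {"hand": 0.3,"offset": [0,0,4],"angular": [0,0,0]},
    {"hand": 0.3,"offset": [0,0,6],"angular": [0,0,0]},
    {"hand": 0.3,"offset": [0,0,8],"angular": [0,0,0]},
    {"hand": 0.3,"offset": [0,0,9.5],"angular": [0,0,0]},
    {"hand": 0.3,"offset": [0,0,10],"angular": [0,0,0]},
    {"hand": 0.3,"offset": [0,0,10],"angular": [0,0,0]},
  ],
)

```text
time: 9.65
tool_pos: [0.5083, 0.0007, 0.1382]
tcp_rot: [-0.679, 3.067, -0.0]
wrist_force: [-1.1, -0.6, -2.7]
width: 0.513
```

Run:
```python
from h import *
s=bot.read_camera("scene")
st=bot.read_state();print(st["tool_pos"],st["wrist_force"],st["width"])
cv2.imwrite("pics/c6.png",cv2.resize(s["frame"][80:220,245:385],None,fx=4,fy=4,interpolation=cv2.INTER_CUBIC))
```

```text
[0.50781735 0.00073767 0.13757777] [ 0.49030892  0.23699648 -2.63729467] 0.5196811560617377
```

View pics/c6.png

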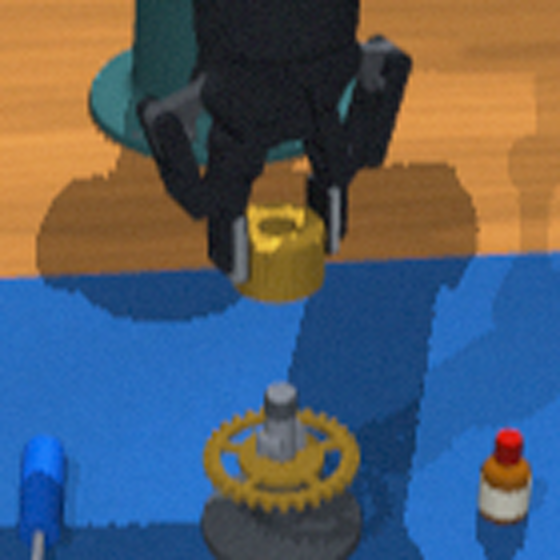

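The nut is off the stud, upright in the fingers at crop (280,250), and the wheel stays put. I carry it over to the dish.

Request:
drive_tool(
  deltas=[
    {"hand": 0.3,"offset": [-0.3,1.5,0],"angular": [0,0,0]},
    {"hand": 0.3,"offset": [-1,5,0],"angular": [0,0,0]},
    {"hand": 0.3,"offset": [-1.8,9,0],"angular": [0,0,0]},
    {"hand": 0.3,"offset": [-2.6,13,0],"angular": [0,0,0]},
    {"hand": 0.3,"offset": [-3.4,17,0],"angular": [0,0,0]},
    {"hand": 0.3,"offset": [-4.2,21,0],"angular": [0,0,0]},
    {"hand": 0.3,"offset": [-4.8,24,0],"angular": [0,0,0]},
    {"hand": 0.3,"offset": [-5.1,25.6,0],"angular": [0,0,0]},
  ],
)

```text
time: 10.7
tool_pos: [0.4558, 0.2584, 0.1372]
tcp_rot: [0.682, -3.065, 0.0]
wrist_force: [0.7, -0.3, -1.3]
width: 0.51
```

Request:
drive_tool(
  deltas=[
    {"hand": 0.3,"offset": [0,0,-1],"angular": [0,0,0]},
    {"hand": 0.3,"offset": [0,0,-3],"angular": [0,0,0]},
    {"hand": 0.3,"offset": [0,0,-5.5],"angular": [0,0,0]},
    {"hand": 0.3,"offset": [0,0,-8],"angular": [0,0,0]},
    {"hand": 0.3,"offset": [0,0,-10.5],"angular": [0,0,0]},
    {"hand": 0.3,"offset": [0,0,-12.5],"angular": [0,0,0]},
    {"hand": 0.3,"offset": [0,0,-13.5],"angular": [0,0,0]},
    {"hand": 0.3,"offset": [0,0,-13.5],"angular": [0,0,0]},
  ],
)

```text
time: 11.7
tool_pos: [0.4564, 0.2555, 0.0019]
tcp_rot: [0.678, -3.065, 0.001]
wrist_force: [0.7, 0.1, -1.3]
width: 0.516
```

Run:
```python
from h import *
s=bot.read_camera("scene")
st=bot.read_state();print(st["tool_pos"],st["wrist_force"],st["width"])
cv2.imwrite("pics/c7.png",cv2.resize(s["frame"][110:230,360:480],None,fx=5,fy=5,interpolation=cv2.INTER_CUBIC))
```

```text
[0.4572931  0.25614014 0.00286649] [ 0.62302302 -0.07851667 -2.23197194] 0.5163047051160495
```

View pics/c7.png

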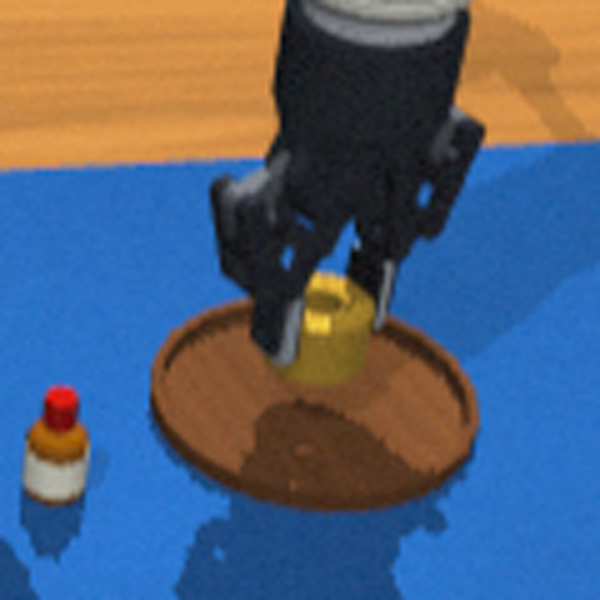

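The nut hangs over the dish centre, upright, about 29 mm above its floor. I lower it in stages until it touches.

Request:
drive_tool(
  deltas=[
    {"hand": 0.3,"offset": [0,0,-0.8],"angular": [0,0,0]},
    {"hand": 0.3,"offset": [0,0,-1.6],"angular": [0,0,0]},
    {"hand": 0.3,"offset": [0,0,-2.2],"angular": [0,0,0]},
    {"hand": 0.3,"offset": [0,0,-2.5],"angular": [0,0,0]},
    {"hand": 0.3,"offset": [0,0,-2.5],"angular": [0,0,0]},
  ],
)

```text
time: 12.38
tool_pos: [0.4569, 0.2566, -0.0224]
tcp_rot: [0.679, -3.067, 0.0]
wrist_force: [-0.9, 0.4, -2.0]
width: 0.515
```

Request:
drive_tool(
  deltas=[
    {"hand": 0.3,"offset": [0,0,-0.1],"angular": [0,0,0]},
    {"hand": 0.3,"offset": [0,0,-0.2],"angular": [0,0,0]},
    {"hand": 0.3,"offset": [0,0,-0.2],"angular": [0,0,0]},
  ],
)

```text
time: 12.75
tool_pos: [0.4572, 0.2567, -0.024]
tcp_rot: [-0.679, 3.067, 0.0]
wrist_force: [-0.8, 0.8, -2.8]
width: 0.517
```

Request:
drive_tool(
  deltas=[
    {"hand": 0.3,"offset": [0,0,-0.1],"angular": [0,0,0]},
    {"hand": 0.3,"offset": [0,0,-0.2],"angular": [0,0,0]},
    {"hand": 0.3,"offset": [0,0,-0.2],"angular": [0,0,0]},
  ],
)

```text
time: 13.12
tool_pos: [0.4571, 0.2566, -0.0261]
tcp_rot: [0.679, -3.067, 0.0]
wrist_force: [-0.1, -0.0, -2.6]
width: 0.517
```

Request:
drive_tool(
  deltas=[
    {"hand": 0.3,"offset": [0,0,-0.1],"angular": [0,0,0]},
    {"hand": 0.3,"offset": [0,0,-0.1],"angular": [0,0,0]},
  ],
)

```text
time: 13.38
tool_pos: [0.4572, 0.2567, -0.0264]
tcp_rot: [0.679, -3.067, 0.0]
wrist_force: [-3.0, -1.3, 5.2]
width: 0.514
```

Force now reads +5 N upward, so the nut is on the dish floor. I release it and rise.

Request:
drive_tool(
  deltas=[
    {"hand": 0.6,"offset": [0,0,0],"angular": [0,0,0]},
    {"hand": 0.7,"offset": [0,0,0],"angular": [0,0,0]},
    {"hand": 0.9,"offset": [0,0,0],"angular": [0,0,0]},
    {"hand": 0.9,"offset": [0,0,0],"angular": [0,0,0]},
    {"hand": 0.9,"offset": [0,0,0],"angular": [0,0,0]},
  ],
)

```text
time: 14.0
tool_pos: [0.4572, 0.2567, -0.0271]
tcp_rot: [-0.679, 3.067, -0.0]
wrist_force: [0.2, 1.5, -0.0]
width: 0.901
```

Request:
drive_tool(
  deltas=[
    {"hand": 0.9,"offset": [0,0,1],"angular": [0,0,0]},
    {"hand": 0.9,"offset": [0,0,3],"angular": [0,0,0]},
    {"hand": 0.9,"offset": [0,0,6],"angular": [0,0,0]},
    {"hand": 0.9,"offset": [0,0,9],"angular": [0,0,0]},
    {"hand": 0.9,"offset": [0,0,12],"angular": [0,0,0]},
    {"hand": 0.9,"offset": [0,0,14],"angular": [0,0,0]},
    {"hand": 0.9,"offset": [0,0,15],"angular": [0,0,0]},
    {"hand": 0.9,"offset": [0,0,15],"angular": [0,0,0]},
  ],
)

```text
time: 15.0
tool_pos: [0.4577, 0.2569, 0.1239]
tcp_rot: [-0.679, 3.066, 0.001]
wrist_force: [-0.0, -0.1, 0.4]
width: 0.904
```

Run:
```python
from h import *
s=bot.read_camera("scene")
st=bot.read_state();print(st["time"],st["tool_pos"],st["wrist_force"],st["width"])
cv2.imwrite("pics/c8.png",cv2.resize(s["frame"][70:270,140:480],None,fx=2.3,fy=2.3,interpolation=cv2.INTER_CUBIC))
```

```text
15.05 [0.45707648 0.25658348 0.12284443] [-0.40524771  0.85184833  0.78337444] 0.8998307360170414
```

View pics/c8.png

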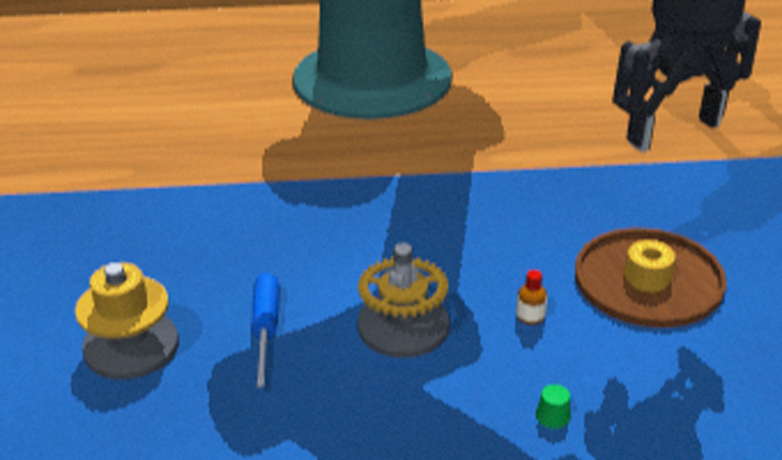

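The nut stands upright in the dish at crop (650,265). The wheel's stud is bare, the disc's nut is untouched, and the gripper is clear. I hand the job in.

```bash
python3 -c "
from workcell import bot
print(bot.finish_job())"
```

```text
the job is handed in; nothing more can be done
None
```

The nut from the toothed, spoked wheel is off its stud and standing upright near the middle of the wooden dish. I turned it 85° anticlockwise, then lifted it straight up off the stud.

- **Final picture:** the wheel's stud is bare, the plain disc's nut is in place, the other objects have not moved, and the gripper is open and well clear. I handed the job in at about 15 s.
- **Forces:** the highest wrist force I saw was about 6 N. The load after lifting was 2 to 3 N, about the nut's weight, and contact with the dish floor read about +5 N.
- **Disagreement:** the reported TCP height did not match the camera. The fingertips were really about 30 mm higher than reported, so my first closing passed above the nut without touching it. I corrected the height from the images and lowered the nut into the dish until the force showed contact. That contact came at a reported TCP height of -26 mm, which fits the same offset.
- **Dish position:** the two views differed by about 7 mm. I used the top view, and the nut ended well inside the rim.

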